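Reset the toe stop of the boot rest: loosen the lock ring, adjust, retighten

ROBOT

A 7-joint arm with a two-finger parallel gripper is mounted at the origin on the work surface. World frame = base frame: x ahead of the robot, y to its left, z up, the work surface at z = 0. Lengths are in m, angles in rad, forces in N, time in s.
With the tool pointing down it reaches from about 0.425 to 0.925 m from the base axis. Payload 6.8 kg.
Tool frame: the origin (TCP) lies on the front face of the gripper's body, between the roots of the fingers; the fingertips stand 73 mm ahead of it and the grasp point (between the pads) lies 54 mm ahead of it; z points along the fingers, y is the line along which they close (so a half turn about z gives the same grasp; the last joint's range is limited). The gripper opens to 85 mm and grips with 20 to 120 N. Pads are 22 mm wide; open, the fingers measure 114 mm over their backs; the gripper's body (76 mm by 85 mm) begins 54 mm behind the grasp point. The pads swing forward as they close: fully open they stand 13 mm farther back than shut.
Start: joints at [1.074, 0.477, 0.022, 1.555, -0.011, 1.109, -0.083], TCP at [0.256, -0.625, 0.304] pointing down, gripper open.
Joint ranges: [-2.96, 2.96], [-0.34, 2.1], [-1.41, 1.46], [0.24, 2.44], [-1.37, 4.51], [0.17, 1.92], [-2.96, 2.96]. Speed limits (rad/s): [2.39, 2.39, 3.14, 3.14, 3.14, 3.14, 3.14].

INTERFACE

Orientations are given as a unit quaternion [w, x, y, z].
In Python, from station import bot, optics gives the robot as it stands.
- The arm moves only by the tool drive_tool, never from a script. Its argument "deltas" is a list of rows, each an object with "gripper": the closure in counts, from 0 (fully open) to 255 (shut); "offset": the shift along the tool's x, y, z in units of 1000 mm (1.0 is 1000 mm), a list of three; "angular": the turn, a rotation vector about the tool's x, y, z in units of 45 degrees (1.0 is 45 degrees), a list of three. In form: [{"gripper": gripper, "offset": [dx, dy, dz], "angular": [rx, ry, rz]}, ...]. A call has 1 to 5 rows; each row is the pose to reach, as a shift and turn from the pose commanded when the call began, along the tool's axes at that moment; what a row does not reach only later rows make up. A row lasts 1/10 s, in which the tool goes at most 50 mm and 8.59 degrees, less where a joint would pass 70% of its speed; a pose out of reach is approached as far as the arm can. A call with a number of a shift or a turn outside -1 to 1 is refused whole. A call with a gripper value outside its range is refused whole. The fingers move at their own pace and stop on an object; "grip_force" is the grip in N (left out, the last holds). Time passes only in rows, so rows that repeat a pose let the fingers close. It gives the time, the measured TCP pose, the force, the opening and the grip force at its end, in the units of the state.
- bot.get_obs(): the state, without advancing time (a new reading comes with each control period).
- optics.read_camera(name): name is "scene" or "top" or "wrist"; returns the picture (384x512x3 uint8, blue, green, red); there is no depth.
- optics.camera_model(name): a dict with "fx", "fy", "cx", "cy" (pixels), "cam_to_world" (4x4, takes a point from camera to world coordinates). Camera axes: x right, y up, looking along -z (the intrinsics and any distortion apply to the point x, -y, -z); pixel columns grow to the right and rows downward; lengths in m; the calibration is good to about 2 mm. A picture is of the moment at which its call begins: read the wrist's pose just before it. camera_model takes no time and is no camera call; for the wrist camera it gives the pose at the moment of the call.
- bot.hand_in(): hands the job in; it is judged then, once.
The state is a dict: "t": time; "q": joint angles; "joint_vel": joint speeds; "joint_torque": joint torques, N m; "eef_pos": TCP position; "tool_rot": TCP orientation; "contact_force": force on the tool from outside, world axes, zero at the start; "torque": the same for the moment, N m; "gripper_width": opening from 0.0 (shut) to 1.0 (fully open); "grasp_force": force on a finger pad.
Only numpy, scipy, OpenCV 4.12 (cv2) and the standard library are available. Lean on these libraries where they do the work, as an engineer would, in place of code of your own. Each camera call takes 0.05 s, during which the arm holds its last target. There are 200 camera calls.

TASK

Reset the toe stop of the boot rest: first stand the torch on the middle of the grey stone coaster, so that it is out of the lock lever's way, then swing the lever of the lock ring counter-clockwise as far as it goes to loosen it. Turn the T-bar adjuster until the upright blade of the toe stop is in line with the pointed marker (not the round-headed one), then swing the lock lever all the way back until it is tight, with the blade still in line. Keep the torch upright and leave everything else on the ledge where it is.

Things in the scene. Friction and masses are not known exactly. Their poses are not given: they have to be found in the camera images.
- rest: Aluminium boot rest screwed to the ledge. Origin on the ledge (z = 0) under the vertical axis shared by lock ring and adjuster; x points from that axis to the rail, y runs along the rail, z up. Round grey housing 68 mm across, top 58 mm high, on a 90 x 90 mm plate; steel rail 240 mm long at x = 72 mm on a plate 270 mm long (x = 45 to 160 mm, 12 mm thick).
- lockring (a joint): Steel lock ring, 76 mm across, 60-76 mm above the ledge, with one lever arm ending in an upright grip. Value in rad, growing counter-clockwise from above: 0 tight (end stop), 1.4 loose (end stop). At v the lever points 135 deg + v from the rest's x axis. Stiff (4 N at the grip), stays where left. Below 0.4 it counts as clamped: the adjuster must then not be turned.
- lever_grip (a point): Centre of the upright round grip of the lock lever: black cylinder 22 mm across, 62 to 117 mm above the ledge; this point is 97 mm above the ledge and 100 mm from the lock ring's axis.
- adjuster (a joint): T-bar adjuster above the lock ring, value in rad, grows counter-clockwise seen from above; range -2.7 to 2.7; turns with about 0.15 N m, only to be turned with the lock ring loose; stays where it is left. It drives the toe stop by a rack: 24 mm of travel along the rest's +y for each +1 rad, 0 mm at 0 rad.
- bar (a point): Centre of the T-bar of the adjuster, on the axis, 117 mm above the ledge. Black bar 90 mm long along this point's y axis, 18 mm wide along its x axis, from 101 to 133 mm above the ledge.
- stop_tip (a point): Toe stop: black saddle on the rail with an upright steel blade 6 mm thick (along the rest's y), 46 mm wide, top 90 mm above the ledge. This point: middle of the blade's thickness, on its edge away from the axis, at x = 103 mm in the rest's frame, 85 mm above the ledge. Moved along the rest's y by the adjuster only.
- marker_point: Pointed length marker: steel stem 10 mm thick carrying a cone that lies level, 36 mm across and 42 mm long, 60 mm above the foot, its point towards the blade's track. Fixed to the rest's plate on one or other side of the stop. Origin at the centre of its foot, 12 mm above the ledge; axes parallel to the rest's. In line: stop_tip and this origin have the same y in the rest's frame.
- marker_round: Round-headed length marker: the same stem with a ball head 36 mm across, its centre 60 mm above the foot; not the one to use. Origin at the centre of its foot, fixed to the rest's plate.
- torch_mid (a point): Centre of the black plastic torch, which stands upright on its lens, in the sweep of the lock lever. 135 mm tall, this point half-way up (67.5 mm above its foot). The foot is 52 mm across up to 28 mm, narrowing to a handle 36 mm across from 44 mm above the foot to the top. About 0.2 kg.
- coaster: Grey stone coaster, 110 x 110 mm and 10 mm thick, stuck to the ledge. Origin at the centre of its underside, on the ledge.
- jar: Bystander: clear plastic jar with white twist cap, 60 mm across, 85 mm tall, standing beside the boot rest near the lock lever. Origin at the centre of its underside. Loose.
- tin: Bystander: closed round aluminium shoe-cream tin, 100 mm across, 32 mm tall. Origin at the centre of its underside. Loose.
- brush: Bystander: wooden shoe brush, 160 mm long (its y), 50 mm wide, 47 mm tall, near the robot on the left. Origin at the centre of its underside. Loose.
- case: Bystander: grey glasses case, 160 mm long (its y), 65 mm wide, 42 mm tall, near the robot on the right. Origin at the centre of its underside. Loose.
- combclip: Bystander: steel spring clip holding a bamboo comb 170 mm long, 73 mm tall in all, fixed to the ledge. Origin at the centre of its underside.

How it is judged:
On the way, in this order (a step that is already met when the one before it is completed fails the run):
1. the torch stands upright and released on the coaster while the lock ring is still tight (horizontal distance between torch_mid and coaster below 0.035 m and height (world z) of torch_mid between 0.07 and 0.084 m and angle between torch_mid's own z axis and vertical below 0.15 rad and contact force between the fingers and torch below 0.5 N and contact force between torch and coaster above 0.5 N and value of joint lockring below 0.3 rad), for 0.2 s.
2. the lock ring is loosened by more than 1.0 rad (value of joint lockring above 1 rad), for 0.2 s.
3. with the lock ring still loose (more than 0.8 rad), the stop's blade is in line with the pointed marker within 5 mm and at rest (y of stop_tip in the frame of marker_point between -0.005 and 0.005 m and value of joint lockring above 0.8 rad and velocity of joint adjuster between -0.1 and 0.1 rad/s), for 0.3 s.
At the end, for the whole second after the job is handed in: The lock ring is tight again (within 0.12 rad of its tight end stop), the stop's blade is in line with the pointed marker within 5 mm along the rail, the torch stands upright (within 0.15 rad), released, on the coaster with its centre within 35 mm of the coaster's centre, and everything is at rest (value of joint lockring below 0.12 rad and velocity of joint lockring between -0.05 and 0.05 rad/s and y of stop_tip in the frame of marker_point between -0.005 and 0.005 m and velocity of joint adjuster between -0.05 and 0.05 rad/s and horizontal distance between torch_mid and coaster below 0.035 m and height (world z) of torch_mid between 0.07 and 0.084 m and angle between torch_mid's own z axis and vertical below 0.15 rad and contact force between the fingers and torch below 0.5 N and contact force between torch and coaster above 0.5 N and linear speed of torch below 0.02 m/s); the robot touches nothing.
It fails at once if the adjuster is forced round (over 0.4 rad/s) while the lock ring is tight (below 0.4 rad) (value of joint lockring below 0.4 rad and (velocity of joint adjuster above 0.4 rad/s or velocity of joint adjuster below -0.4 rad/s)).
It fails at once if the torch is tipped by more than 0.5 rad (angle between torch_mid's own z axis and vertical above 0.5 rad).
It fails at once if a bystander (jar, tin, brush, glasses case) is shifted by more than 20 mm (distance of any of jar, tin, brush, case from where it was at the start of the episode above 0.02 m).
It also fails if it takes over 72 s, if anything falls off the work surface, if the arm or the gripper's body presses on something with over 40 N, if the wrist force passes 120 N, or if a joint passes its speed limit or range.

## Working session

There is one attempt and no reset: what is moved stays moved. The work goes in short steps, Python scripts to look and compute and a tool call to move; the robot and the scene stay as the last step left them, time stands still between calls to the robot, and variables do not carry over. Pictures are saved under pics/ and viewed, at most 10 in all, crops included, and the job is handed in when it is done.

Besides the shell and the picture viewer there is one more tool, called by a JSON object that holds its "op" and its "data", one argument or row to a line. drive_tool: Moves the arm, as the interface text tells. Its arguments: {"type":"object","properties":{"deltas":{"type":"array"},"grip_force":{"type":"number"}},"required":["deltas"]}

```bash
mkdir -p pics
cat > h.py <<'E'
import numpy as np,cv2
from station import bot,optics
from scipy.spatial.transform import Rotation as R
def ray(m,u,v):
    T=np.array(m["cam_to_world"]);d=np.array([(u-m["cx"])/m["fx"],-(v-m["cy"])/m["fy"],-1.])
    return T[:3,3],T[:3,:3]@d
def onz(m,u,v,z):
    o,d=ray(m,u,v);return (o+d*(z-o[2])/d[2])[:2]
def proj(m,p):
    T=np.array(m["cam_to_world"]);c=T[:3,:3].T@(np.array(p)-T[:3,3]);return m["cx"]+m["fx"]*c[0]/-c[2],m["cy"]-m["fy"]*c[1]/-c[2]
def pose():
    o=bot.get_obs();return np.array(o["eef_pos"]),R.from_quat(np.roll(o["tool_rot"],-1))
E
python3 - <<'E'
from h import *
for n in("top","scene"):
    m=optics.camera_model(n);print(n,{k:np.round(m[k],3).tolist() if k!="dist" else m[k] for k in m})
    cv2.imwrite(f"pics/{n}0.png",cv2.resize(optics.read_camera(n),(800,600)))
    cv2.imwrite(f"pics/{n}raw.png",optics.read_camera(n))
o=bot.get_obs();print(o)
E
```

```text
top {'fx': 426.599, 'fy': 426.599, 'cx': 256.194, 'cy': 187.131, 'cam_to_world': [[0.021, 0.986, -0.164, 0.375], [-1.0, 0.02, -0.003, 0.005], [0.0, 0.164, 0.987, 1.111], [0.0, 0.0, 0.0, 1.0]]}
scene {'fx': 451.415, 'fy': 451.415, 'cx': 261.595, 'cy': 189.584, 'cam_to_world': [[0.718, -0.42, 0.554, 1.183], [0.696, 0.431, -0.575, -0.695], [0.002, 0.799, 0.602, 0.801], [0.0, 0.0, 0.0, 1.0]]}
{'t': 0.2, 'q': array([ 1.07388938,  0.47754138,  0.02235748,  1.55602625, -0.0115411 ,
        1.10929381, -0.08309034]), 'joint_vel': array([ 0.00061746, -0.00318149, -0.00113104, -0.00412036,  0.0008602 ,
       -0.00104169, -0.0011751 ]), 'joint_torque': array([ 8.25152147e-04, -5.96279025e+01,  1.60666812e+00, -2.81177723e+01,
        1.23399732e-02,  7.16714188e-03,  6.60765224e-06]), 'eef_pos': array([ 0.25579298, -0.6243681 ,  0.30327905]), 'tool_rot': array([-5.55672767e-04,  9.81162771e-01,  1.93182013e-01, -1.30696138e-04]), 'contact_force': array([0.42279753, 0.06858121, 0.4419347 ]), 'torque': array([ 0.0161642 , -0.03462831, -0.0356598 ]), 'grasp_force': 0.0, 'gripper_width': 1.0028115261351513}
```

View pics/top0.png

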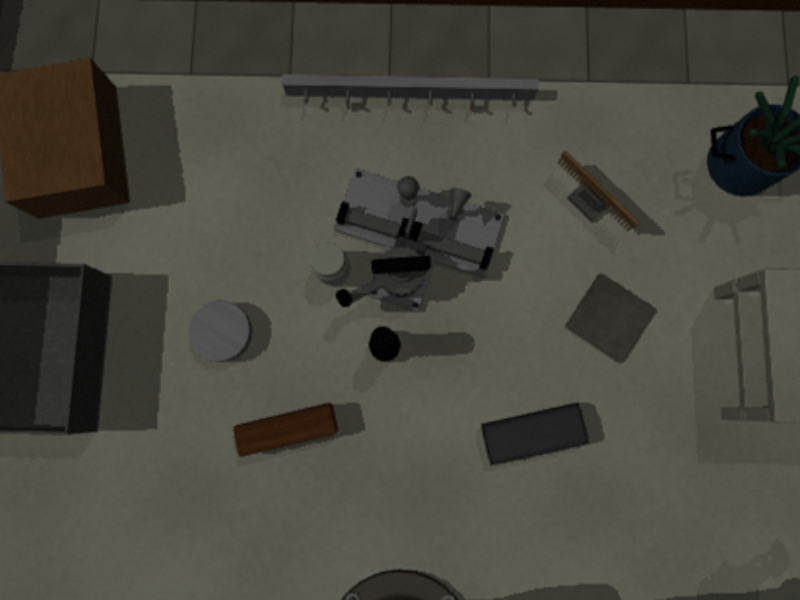

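View pics/scene0.png

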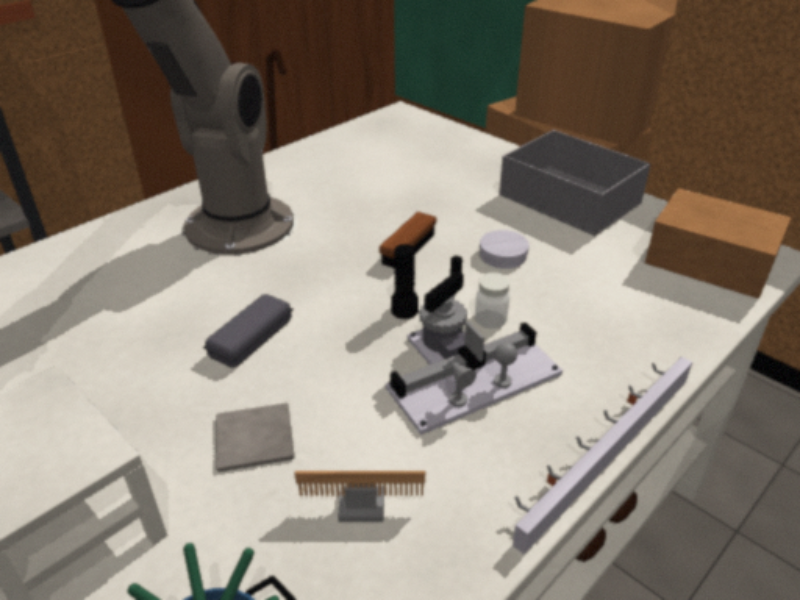

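The top view (800x600) shows the torch top at (385,345), lever grip (345,298), T-bar (401,265), pointed marker (460,200), round marker (408,187), coaster (611,318) and jar (330,262). The scene view shows the same layout.

Run:
```python
from h import *
s=1.5625
m=optics.camera_model("top"); I=cv2.imread("pics/topraw.png")
def P(n,u,v,z): 
    p=onz(m,u/s,v/s,z);print(n,np.round(p,4));return p
def blob(n,u,v,z,lo,hi,r=30):
    u,v=int(u/s),int(v/s);M=np.zeros(I.shape[:2],np.uint8);g=I.max(2);M[v-r:v+r,u-r:u+r]=((g>=lo)&(g<=hi))[v-r:v+r,u-r:u+r]*255
    c=max(cv2.findContours(M,0,2)[0],key=lambda c:cv2.pointPolygonTest(c,(u,v),True));r_=cv2.minAreaRect(c);print(n,r_,np.round(onz(m,*r_[0],z),4))
    b=[onz(m,*q,z) for q in cv2.boxPoints(r_)];e=[b[1]-b[0],b[2]-b[1]];e=max(e,key=np.linalg.norm);print('  long',np.linalg.norm(e),np.degrees(np.arctan2(e[1],e[0])))
blob("torch",385,345,.135,0,22)
blob("grip",345,298,.117,0,22)
blob("bar",401,265,.133,0,22)
blob("coaster",611,318,.01,40,95,45)
c=[P("corner",*q,.012) for q in((357,172),(507,213),(490,270),(336,232))]
P("cone",455,203,.072);P("conebase",462,193,.09);P("ball",408,187,.072);P("jar",330,260,.085);P("tin",220,331,.032);P("brush",286,428,.047);P("blade",413,229,.09)
```

```text
torch ((245.50001525878906, 220.00001525878906), (20.50609588623047, 19.091880798339844), 45.0) [0.4603 0.0308]
  long 0.047180125342027146 -133.87318354778827
grip ((219.75003051757812, 189.75001525878906), (10.60660171508789, 8.485280990600586), 45.0) [0.532  0.0938]
  long 0.025381764765070394 -133.8402162721365
bar ((256.3811950683594, 167.69264221191406), (13.39928913116455, 37.572330474853516), 84.80557250976562) [0.5835 0.0085]
  long 0.08819809704887983 -83.49520778315289
coaster ((390.5, 202.5), (89.0, 89.0), 90.0) [ 0.5245 -0.3417]
  long 0.2354893105192952 -88.81375902684104
corner [0.766  0.0872]
corner [ 0.6983 -0.1707]
corner [ 0.5987 -0.1416]
corner [0.659  0.1195]
cone [ 0.6957 -0.0772]
conebase [ 0.7068 -0.0868]
ball [ 0.721  -0.0008]
jar [0.5947 0.1197]
tin [0.4845 0.2998]
brush [0.3329 0.1826]
blade [ 0.6462 -0.0099]
```

{"op": "drive_tool", "data": {
  "deltas": [
    {"gripper": 0, "offset": [0.21, -0.13, 0], "angular": [0, 0, 0.495]},
    {"gripper": 0, "offset": [0.21, -0.13, 0], "angular": [0, 0, 0.495]},
    {"gripper": 0, "offset": [0.21, -0.13, 0], "angular": [0, 0, 0.495]},
    {"gripper": 0, "offset": [0.21, -0.13, 0], "angular": [0, 0, 0.495]},
    {"gripper": 0, "offset": [0.21, -0.13, 0], "angular": [0, 0, 0.495]}
  ]
}}

```text
t: 0.7
eef_pos: [0.4021, -0.4225, 0.3039]
tool_rot: [-0.0, 1.0, 0.0, 0.0]
contact_force: [0.2, -0.7, -0.2]
gripper_width: 0.998
grasp_force: 0.0
```

{"op": "drive_tool", "data": {
  "deltas": [
    {"gripper": 0, "offset": [0.06, -0.24, 0], "angular": [0, 0, 0]},
    {"gripper": 0, "offset": [0.06, -0.24, 0], "angular": [0, 0, 0]},
    {"gripper": 0, "offset": [0.06, -0.24, 0], "angular": [0, 0, 0]},
    {"gripper": 0, "offset": [0.06, -0.24, 0], "angular": [0, 0, 0]},
    {"gripper": 0, "offset": [0.06, -0.24, 0], "angular": [0, 0, 0]}
  ]
}}

```text
t: 1.2
eef_pos: [0.461, -0.1825, 0.304]
tool_rot: [0.0, 1.0, 0.0, 0.0]
contact_force: [0.5, 0.2, -0.1]
gripper_width: 0.998
grasp_force: 0.0
```

Run:
```python
from h import *
p,r=pose();print(bot.get_obs()["t"],p,r.as_matrix().round(3).tolist())
m=optics.camera_model("wrist");I=optics.read_camera("wrist");cv2.imwrite("pics/w1raw.png",I);cv2.imwrite("pics/w1.png",cv2.resize(I,(800,600)))
print(np.round(m["cam_to_world"],3).tolist(),m["fx"],m["cx"],m["cy"])
t=optics.camera_model("top")
q=[onz(t,u/1.5625,v/1.5625,.01) for u,v in((601,275),(656,312),(620,362),(566,322))];print(np.round(q,4).tolist(),np.mean(q,0))
```

```text
1.2 [ 0.46104927 -0.18245602  0.30404599] [[1.0, 0.0, 0.0], [0.0, -1.0, -0.0], [0.0, 0.0, -1.0]]
[[0.0, 0.946, 0.323, 0.545], [-1.0, 0.0, 0.0, -0.182], [0.0, -0.323, 0.946, 0.375], [0.0, 0.0, 0.0, 1.0]] 264.3388686551331 254.80597339688387 190.93890974330264
[[0.5944, -0.3284], [0.5335, -0.4183], [0.4492, -0.3555], [0.5136, -0.268]] [ 0.52264618 -0.34255   ]
```

View pics/w1.png

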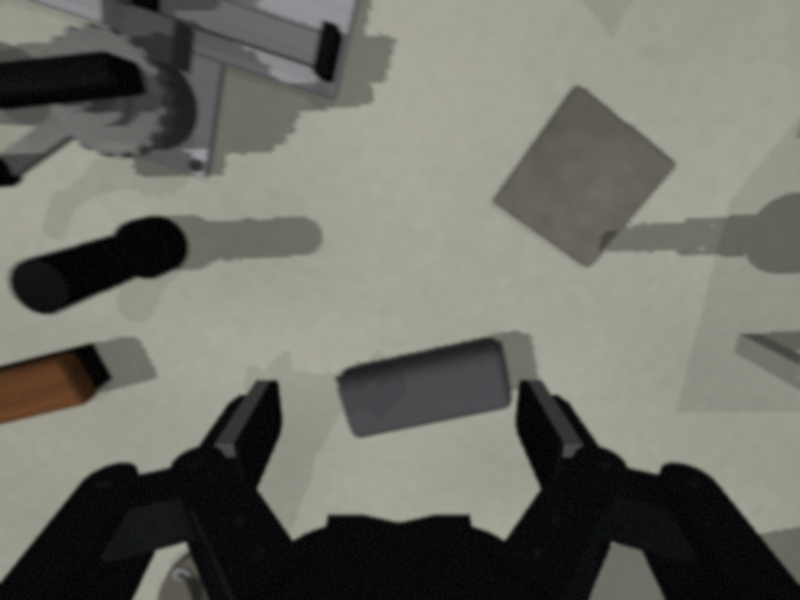

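The wrist view shows the torch's top end at about (43,282), its foot at (152,247), and the coaster's corners at (580,87), (675,163), (588,267), (495,200).

Run:
```python
from h import *
s=1.5625;m=optics.camera_model("wrist")
for n,u,v,z in(("top",42,283,.135),("foot",152,247,.015)):print(n,onz(m,u/s,v/s,z).round(4))
q=[onz(m,u/s,v/s,.01) for u,v in((580,87),(675,163),(588,267),(495,200))];print(np.round(q,3).tolist(),np.mean(q,0).round(4))
t=optics.camera_model("top");print([ (np.array(proj(t,(x,.03,.135)))*s).round() for x in(.448,.484)])
```

```text
top [0.4725 0.0433]
foot [0.4698 0.0451]
[[0.601, -0.316], [0.545, -0.404], [0.455, -0.345], [0.513, -0.256]] [ 0.5286 -0.3301]
[array([384., 352.]), array([385., 328.])]
```

Run:
```python
from h import *
s=1.5625;m=optics.camera_model("scene")
q=[onz(m,u/s,v/s,.01) for u,v in((215,412),(290,405),(294,459),(217,467))];print(np.round(q,3).tolist(),np.mean(q,0).round(4))
print("torchtop",onz(m,404/s,251/s,.135),"grip",onz(m,457/s,261/s,.117))
I=optics.read_camera("top");cv2.imwrite("pics/top1.png",cv2.resize(I,(800,600)))
t=optics.camera_model("top");p,r=pose();print(np.array(proj(t,p))*s,np.array(proj(t,p+[0,0,.05]))*s)
```

```text
[[0.447, -0.357], [0.517, -0.268], [0.605, -0.33], [0.539, -0.415]] [ 0.527  -0.3424]
torchtop [0.47381429 0.02888111] grip [0.54212549 0.08991975]
[551.88771965 333.06474577] [561.73888874 328.53142779]
```

View pics/top1.png

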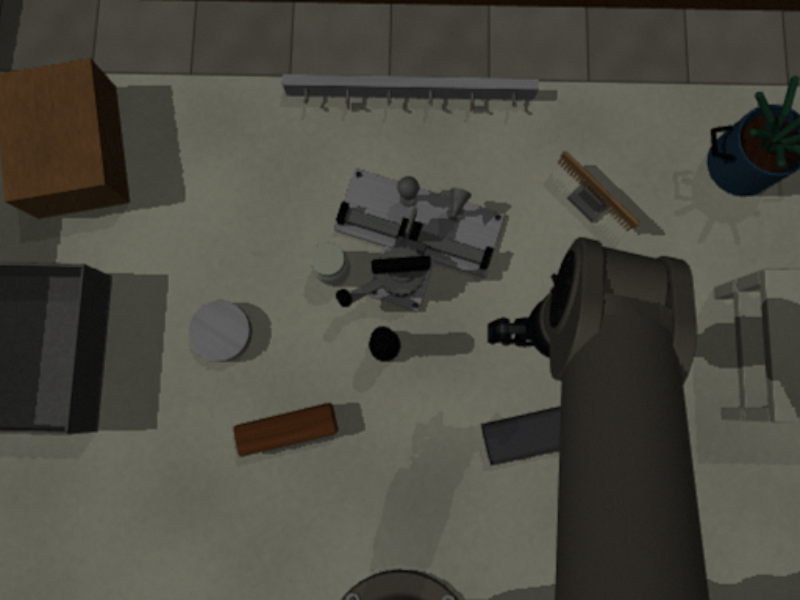

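The top view shows the arm on the right, with the left finger's outer edge at about (489,331).

Run:
```python
from h import *
s=1.5625;t=optics.camera_model("top");p,r=pose()
for dz in(-.03,-.06,-.073):
  for dx in(-.011,0,.011): print(dz,dx,(np.array(proj(t,p+[dx,.057,dz]))*s).round(1))
# wrist: finger pads in own view
m=optics.camera_model("wrist")
for y in(.0425,-.0425):print((np.array(proj(m,p+[0,y,-.06]))*s).round())
```

```text
-0.03 -0.011 [501.3 343.3]
-0.03 0 [501.2 334.6]
-0.03 0.011 [501.2 325.9]
-0.06 -0.011 [497.8 345.4]
-0.06 0 [497.8 336.9]
-0.06 0.011 [497.8 328.5]
-0.073 -0.011 [496.4 346.2]
-0.073 0 [496.4 337.9]
-0.073 0.011 [496.3 329.6]
[282. 398.]
[515. 401.]
```

Run:
```python
from h import *
a=cv2.imread("pics/w1raw.png");m=optics.camera_model("wrist");b=optics.read_camera("wrist");cv2.imwrite("pics/w2raw.png",b);s=1.5625
p,_=pose();print(p,np.round(m["cam_to_world"],3).tolist())
d,_=cv2.phaseCorrelate(a[:230,:,1].astype(np.float32),b[:230,:,1].astype(np.float32));print(d)
M=(b.max(2)<28).astype(np.uint8);M[235:]=0
n,l,st,c=cv2.connectedComponentsWithStats(M)
for i in range(1,n):
  if st[i,4]>300:print(st[i],c[i]*s)
```

```text
[ 0.461852   -0.18126565  0.30406502] [[0.011, 0.946, 0.323, 0.546], [-1.0, 0.011, 0.001, -0.177], [-0.002, -0.323, 0.946, 0.375], [0.0, 0.0, 0.0, 1.0]]
(0.7629254748304106, -0.8397774330066596)
[210  18  16  35 368] [340.34901495  54.95923913]
[   0   35  103   34 2701] [76.28482506 81.27661051]
[  17  140  108   59 3410] [110.58101173 264.13031525]
```

{"op": "drive_tool", "data": {
  "deltas": [
    {"gripper": 0, "offset": [0.01, -0.05, 0.01], "angular": [0, 0, 0]},
    {"gripper": 0, "offset": [0.01, -0.1, 0.02], "angular": [0, 0, 0]},
    {"gripper": 0, "offset": [0.01, -0.15, 0.03], "angular": [0, 0, 0]},
    {"gripper": 0, "offset": [0.01, -0.2, 0.03], "angular": [0, 0, 0]},
    {"gripper": 0, "offset": [0.01, -0.219, 0.03], "angular": [0, 0, 0]}
  ]
}}

```text
t: 1.85
eef_pos: [0.4707, 0.0375, 0.2737]
tool_rot: [-0.001, 1.0, 0.002, -0.0]
contact_force: [-0.2, 0.1, 0.8]
gripper_width: 0.996
grasp_force: 0.0
```

{"op": "drive_tool", "data": {
  "deltas": [
    {"gripper": 0, "offset": [0, 0, 0], "angular": [0, 0, 0]},
    {"gripper": 0, "offset": [0, 0, 0], "angular": [0, 0, 0]}
  ]
}}

```text
t: 2.05
eef_pos: [0.4711, 0.033, 0.2738]
tool_rot: [0.0, 1.0, -0.0, -0.0]
contact_force: [0.5, 0.8, 0.1]
gripper_width: 0.999
grasp_force: 0.0
```

Run:
```python
from h import *
m=optics.camera_model("wrist");p,_=pose();b=optics.read_camera("wrist");cv2.imwrite("pics/w3.png",cv2.resize(b,(800,600)));cv2.imwrite("pics/w3raw.png",b)
print(p,np.round(m["cam_to_world"],4).tolist())
s=1.5625
print(np.array(proj(m,p+[0,0,-.0]))*s,"tool-axis at z .135",np.array(proj(m,[p[0],p[1],.135]))*s,"at 0",np.array(proj(m,[p[0],p[1],.0]))*s)
```

```text
[0.47110526 0.03304677 0.27377029] [[-0.0008, 0.946, 0.324, 0.5547], [-1.0, -0.001, 0.0005, 0.0331], [0.0007, -0.324, 0.946, 0.3443], [0.0, 0.0, 0.0, 1.0]]
[398.22681464 546.08386048] tool-axis at z .135 [397.98279382 319.09562404] at 0 [397.91966703 260.37506319]
```

View pics/w3.png

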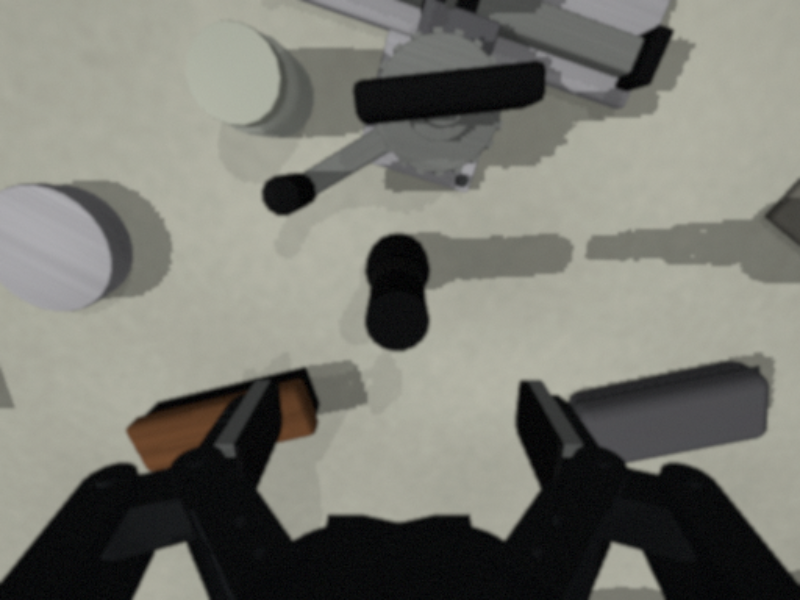

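The torch top, at (397,319), sits exactly on the tool axis, so the torch is at (0.471, 0.033). The earlier offset was wrist-camera distortion near the image edge. Descending now.

{"op": "drive_tool", "data": {
  "deltas": [
    {"gripper": 0, "offset": [0, 0, 0.03], "angular": [0, 0, 0]},
    {"gripper": 0, "offset": [0, 0, 0.06], "angular": [0, 0, 0]},
    {"gripper": 0, "offset": [0, 0, 0.09], "angular": [0, 0, 0]},
    {"gripper": 0, "offset": [0, 0, 0.115], "angular": [0, 0, 0]},
    {"gripper": 0, "offset": [0, 0, 0.12], "angular": [0, 0, 0]}
  ]
}}

```text
t: 2.6
eef_pos: [0.4695, 0.0318, 0.1515]
tool_rot: [0.001, 1.0, -0.002, -0.002]
contact_force: [-0.6, -0.2, -0.1]
gripper_width: 1.001
grasp_force: 0.0
```

{"op": "drive_tool", "data": {
  "deltas": [
    {"gripper": 255, "offset": [0, 0, 0], "angular": [0, 0, 0]},
    {"gripper": 255, "offset": [0, 0, 0], "angular": [0, 0, 0]},
    {"gripper": 255, "offset": [0, 0, 0], "angular": [0, 0, 0]},
    {"gripper": 255, "offset": [0, 0, 0], "angular": [0, 0, 0]},
    {"gripper": 255, "offset": [0, 0, 0], "angular": [0, 0, 0]}
  ],
  "grip_force": 40
}}

```text
t: 3.1
eef_pos: [0.4718, 0.0341, 0.1552]
tool_rot: [0.0, 1.0, -0.0, 0.001]
contact_force: [-0.3, -0.2, 7.3]
gripper_width: 0.405
grasp_force: 39.3
```

{"op": "drive_tool", "data": {
  "deltas": [
    {"gripper": 255, "offset": [0, 0, 0], "angular": [0, 0, 0]},
    {"gripper": 255, "offset": [0, 0, 0], "angular": [0, 0, 0]},
    {"gripper": 255, "offset": [0, 0, 0], "angular": [0, 0, 0]}
  ]
}}

```text
t: 3.4
eef_pos: [0.4718, 0.0341, 0.1552]
tool_rot: [0.0, 1.0, -0.0, 0.001]
contact_force: [-1.1, -1.3, 6.9]
gripper_width: 0.401
grasp_force: 39.3
```

{"op": "drive_tool", "data": {
  "deltas": [
    {"gripper": 255, "offset": [0, 0, -0.01], "angular": [0, 0, 0]},
    {"gripper": 255, "offset": [0, 0, -0.025], "angular": [0, 0, 0]},
    {"gripper": 255, "offset": [0, 0, -0.04], "angular": [0, 0, 0]},
    {"gripper": 255, "offset": [0, 0, -0.055], "angular": [0, 0, 0]},
    {"gripper": 255, "offset": [0, 0, -0.06], "angular": [0, 0, 0]}
  ]
}}

```text
t: 3.9
eef_pos: [0.4714, 0.0345, 0.2157]
tool_rot: [-0.0, 1.0, 0.0, 0.001]
contact_force: [0.3, -0.9, -2.0]
gripper_width: 0.407
grasp_force: 40.1
```

{"op": "drive_tool", "data": {
  "deltas": [
    {"gripper": 255, "offset": [0.002, 0.015, 0], "angular": [0, 0, 0]},
    {"gripper": 255, "offset": [0.006, 0.045, 0], "angular": [0, 0, 0]},
    {"gripper": 255, "offset": [0.012, 0.08, 0], "angular": [0, 0, 0]},
    {"gripper": 255, "offset": [0.018, 0.12, 0], "angular": [0, 0, 0]},
    {"gripper": 255, "offset": [0.023, 0.16, 0], "angular": [0, 0, 0]}
  ]
}}

```text
t: 4.4
eef_pos: [0.4938, -0.1269, 0.2138]
tool_rot: [-0.0, 1.0, 0.001, -0.0]
contact_force: [0.8, -0.7, -2.1]
gripper_width: 0.403
grasp_force: 40.2
```

{"op": "drive_tool", "data": {
  "deltas": [
    {"gripper": 255, "offset": [0.006, 0.04, 0], "angular": [0, 0, 0]},
    {"gripper": 255, "offset": [0.012, 0.08, 0], "angular": [0, 0, 0]},
    {"gripper": 255, "offset": [0.018, 0.12, 0], "angular": [0, 0, 0]},
    {"gripper": 255, "offset": [0.024, 0.16, 0], "angular": [0, 0, 0]},
    {"gripper": 255, "offset": [0.03, 0.195, 0], "angular": [0, 0, 0]}
  ]
}}

```text
t: 4.9
eef_pos: [0.5234, -0.3229, 0.2136]
tool_rot: [-0.0, 1.0, -0.0, -0.0]
contact_force: [0.3, 0.5, -2.0]
gripper_width: 0.405
grasp_force: 40.3
```

{"op": "drive_tool", "data": {
  "deltas": [
    {"gripper": 255, "offset": [0.001, 0.012, 0], "angular": [0, 0, 0]},
    {"gripper": 255, "offset": [0.001, 0.021, 0], "angular": [0, 0, 0]},
    {"gripper": 255, "offset": [0.001, 0.021, 0.02], "angular": [0, 0, 0]},
    {"gripper": 255, "offset": [0.001, 0.021, 0.035], "angular": [0, 0, 0]},
    {"gripper": 255, "offset": [0.001, 0.021, 0.044], "angular": [0, 0, 0]}
  ]
}}

```text
t: 5.4
eef_pos: [0.5243, -0.3398, 0.1681]
tool_rot: [-0.001, 1.0, 0.001, -0.001]
contact_force: [-0.3, 0.1, -2.8]
gripper_width: 0.407
grasp_force: 40.6
```

Run:
```python
from h import *
m=optics.camera_model("wrist");p,_=pose();b=optics.read_camera("wrist");c=optics.read_camera("scene")
cv2.imwrite("pics/w4.png",np.hstack([cv2.resize(b,(400,300)),cv2.resize(c[150:350,80:347],(400,300))]))
print(p,bot.get_obs()["contact_force"])
```

```text
[ 0.52434619 -0.33977055  0.16806482] [-0.41972236 -0.307136   -2.46362275]
```

View pics/w4.png

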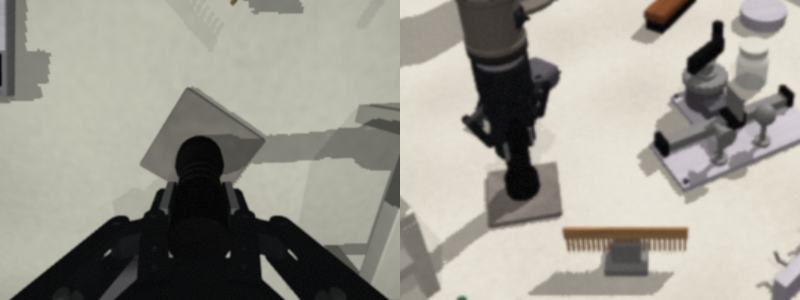

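The torch is held upright over the middle of the coaster. Next I lower it the last few millimetres.

{"op": "drive_tool", "data": {
  "deltas": [
    {"gripper": 255, "offset": [0, 0.002, 0.001], "angular": [0, 0, 0]},
    {"gripper": 255, "offset": [0, 0.002, 0.002], "angular": [0, 0, 0]},
    {"gripper": 255, "offset": [0, 0.002, 0.003], "angular": [0, 0, 0]},
    {"gripper": 255, "offset": [0, 0.002, 0.0035], "angular": [0, 0, 0]},
    {"gripper": 255, "offset": [0, 0.002, 0.0035], "angular": [0, 0, 0]}
  ]
}}

```text
t: 6.0
eef_pos: [0.525, -0.3438, 0.1666]
tool_rot: [0.0, 1.0, -0.0, 0.0]
contact_force: [-0.0, 0.5, -3.1]
gripper_width: 0.404
grasp_force: 40.5
```

{"op": "drive_tool", "data": {
  "deltas": [
    {"gripper": 255, "offset": [0, 0, 0.001], "angular": [0, 0, 0]},
    {"gripper": 255, "offset": [0, 0, 0.001], "angular": [0, 0, 0]},
    {"gripper": 255, "offset": [0, 0, 0.002], "angular": [0, 0, 0]},
    {"gripper": 255, "offset": [0, 0, 0.002], "angular": [0, 0, 0]}
  ]
}}

```text
t: 6.4
eef_pos: [0.5251, -0.3438, 0.1653]
tool_rot: [0.0, 1.0, -0.0, 0.0]
contact_force: [-1.4, 1.1, 4.9]
gripper_width: 0.403
grasp_force: 41.2
```

Contact made, so I release slowly, then retreat up.

{"op": "drive_tool", "data": {
  "deltas": [
    {"gripper": 120, "offset": [0, 0, 0], "angular": [0, 0, 0]},
    {"gripper": 60, "offset": [0, 0, 0], "angular": [0, 0, 0]},
    {"gripper": 0, "offset": [0, 0, 0], "angular": [0, 0, 0]},
    {"gripper": 0, "offset": [0, 0, 0], "angular": [0, 0, 0]},
    {"gripper": 0, "offset": [0, 0, 0], "angular": [0, 0, 0]}
  ]
}}

```text
t: 6.9
eef_pos: [0.525, -0.3437, 0.1644]
tool_rot: [0.0, 1.0, 0.0, 0.0]
contact_force: [-0.3, -0.4, -0.4]
gripper_width: 1.0
grasp_force: 0.0
```

{"op": "drive_tool", "data": {
  "deltas": [
    {"gripper": 0, "offset": [0, 0, 0], "angular": [0, 0, 0]},
    {"gripper": 0, "offset": [0, 0, -0.03], "angular": [0, 0, 0]},
    {"gripper": 0, "offset": [0, 0, -0.075], "angular": [0, 0, 0]},
    {"gripper": 0, "offset": [0, 0, -0.115], "angular": [0, 0, 0]},
    {"gripper": 0, "offset": [0, 0, -0.13], "angular": [0, 0, 0]}
  ]
}}

```text
t: 7.4
eef_pos: [0.5264, -0.3445, 0.2991]
tool_rot: [0.002, 1.0, -0.0, 0.003]
contact_force: [0.9, 0.2, 0.8]
gripper_width: 0.998
grasp_force: 0.0
```

Run:
```python
from h import *
s=1.5625
t=optics.camera_model("top");sc=optics.camera_model("scene")
I=cv2.imread("pics/topraw.png")
# pre-move top picture: bar/lever/rest; fit rest frame from plate corners (x .16,.045 ; y +-.135) at z .012
u=np.array([(357,172),(507,213),(490,270),(336,232)])/s
C=np.array([onz(t,*q,.012) for q in u]);X=np.array([(.16,.135),(.16,-.135),(.045,-.135),(.045,.135)])
a,b=X-X.mean(0),C-C.mean(0)
th=np.arctan2((a[:,0]*b[:,1]-a[:,1]*b[:,0]).sum(),(a*b).sum());Rr=np.array([[np.cos(th),-np.sin(th)],[np.sin(th),np.cos(th)]])
o=C.mean(0)-Rr@X.mean(0);print("th",np.degrees(th),"o",o,"res",(C-(X@Rr.T+o)).round(4).tolist())
for n,v in(("bar",(.5835,.0085)),("grip",(.532,.0938)),("cone",onz(t,455/s,203/s,.072)),("ball",onz(t,408/s,187/s,.072)),("blade",onz(t,413/s,229/s,.09))):print(n,(Rr.T@(np.array(v)-o)).round(4))
print("jar",onz(t,330/s,260/s,.085)); print(pose()[0])
for k in(0,1.4):
  A=th+np.radians(135)+k;print("lever",k,o+.1*np.array([np.cos(A),np.sin(A)]))
cv2.imwrite("pics/top5.png",optics.read_camera("top")); cv2.imwrite("pics/sc5.png",optics.read_camera("scene"))
cv2.imwrite("pics/v5.png",np.hstack([cv2.resize(I[95:195,205:338],(400,300),interpolation=2),cv2.resize(cv2.imread("pics/sc5.png")[150:350,80:347],(400,300))]))
```

```text
th -14.249389659578263 o [ 0.58116427 -0.00115736] res [[-0.0034, -0.0031], [-0.0047, 0.0007], [0.0071, 0.0015], [0.001, 0.0009]]
bar [-0.0001  0.0099]
grip [-0.071   0.0799]
cone [ 0.1297 -0.0455]
ball [0.1354 0.0348]
blade [0.0652 0.0076]
jar [0.59465925 0.11967716]
[ 0.52640633 -0.34453691  0.29914211]
lever 0 [0.53003404 0.08478274]
lever 1.4 [ 0.48778416 -0.03693663]
```

View pics/v5.png

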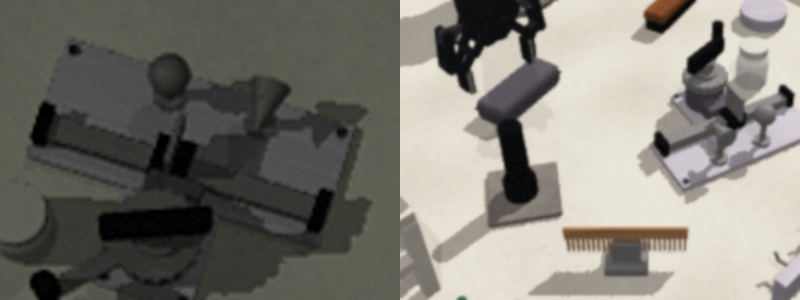

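The torch stands upright in the middle of the coaster. Next I move over the lever grip, aligned for a radial grasp with the gripper half open.

{"op": "drive_tool", "data": {
  "deltas": [
    {"gripper": 115, "offset": [0.006, -0.05, 0], "angular": [0, 0, -0.19]},
    {"gripper": 115, "offset": [0.006, -0.1, 0], "angular": [0, 0, -0.37]},
    {"gripper": 115, "offset": [0.006, -0.15, 0], "angular": [0, 0, -0.55]},
    {"gripper": 115, "offset": [0.006, -0.2, 0], "angular": [0, 0, -0.69]},
    {"gripper": 115, "offset": [0.006, -0.24, 0], "angular": [0, 0, -0.69]}
  ]
}}

```text
t: 8.0
eef_pos: [0.5297, -0.1005, 0.2924]
tool_rot: [-0.001, 0.963, 0.27, -0.001]
contact_force: [0.2, 0.8, 0.3]
gripper_width: 0.552
grasp_force: 0.0
```

{"op": "drive_tool", "data": {
  "deltas": [
    {"gripper": 115, "offset": [0.102, -0.17, 0.04], "angular": [0, 0, 0]},
    {"gripper": 115, "offset": [0.102, -0.17, 0.04], "angular": [0, 0, 0]},
    {"gripper": 115, "offset": [0.102, -0.17, 0.04], "angular": [0, 0, 0]},
    {"gripper": 115, "offset": [0.102, -0.17, 0.04], "angular": [0, 0, 0]},
    {"gripper": 115, "offset": [0.102, -0.17, 0.04], "angular": [0, 0, 0]}
  ]
}}

```text
t: 8.5
eef_pos: [0.5281, 0.1023, 0.2517]
tool_rot: [-0.002, 0.962, 0.273, -0.002]
contact_force: [-0.4, 0.0, -0.9]
gripper_width: 0.552
grasp_force: 0.0
```

{"op": "drive_tool", "data": {
  "deltas": [
    {"gripper": 115, "offset": [0, 0, 0], "angular": [0, 0, 0]},
    {"gripper": 115, "offset": [0, 0, 0], "angular": [0, 0, 0]}
  ]
}}

```text
t: 8.7
eef_pos: [0.5303, 0.093, 0.2533]
tool_rot: [0.0, 0.964, 0.267, -0.001]
contact_force: [0.1, -0.9, 0.1]
gripper_width: 0.546
grasp_force: 0.0
```

Run:
```python
from h import *
s=1.5625
m=optics.camera_model("wrist");p,r=pose();b=optics.read_camera("wrist");cv2.imwrite("pics/w6.png",cv2.resize(b,(800,600)));cv2.imwrite("pics/w6raw.png",b)
print(p,r.as_matrix()[:,0],bot.get_obs()["q"].round(3))
print("grip expected",np.array(proj(m,[.532,.0938,.117]))*s,"tool axis .117",np.array(proj(m,[p[0],p[1],.117]))*s)
```

```text
[0.53027265 0.09297038 0.25325703] [ 0.85745237  0.51455826 -0.00228843] [ 0.048  0.342 -0.41   1.91   0.169  0.924 -1.475]
grip expected [398.41981022 317.01481065] tool axis .117 [398.08959763 320.30893665]
```

View pics/w6.png

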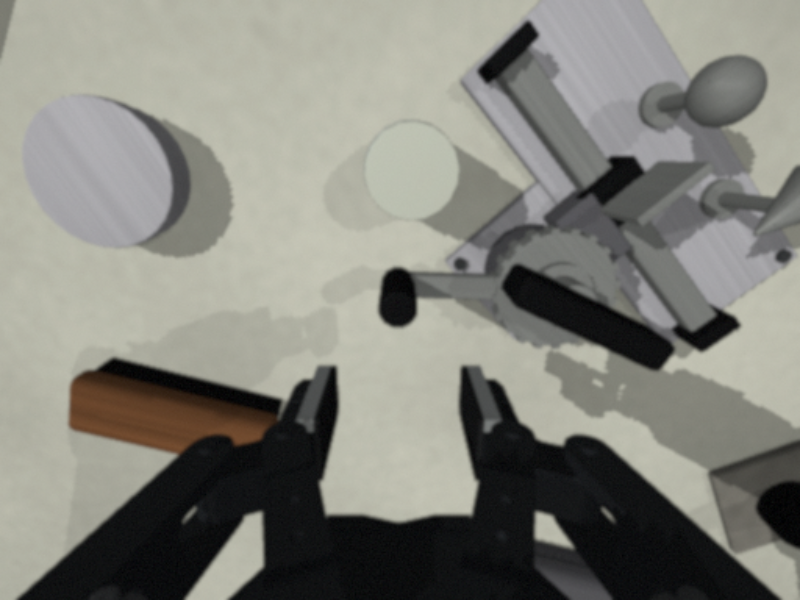

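The lever grip's top is at (398,307) and the tool axis at (398,320), so I shift 5 mm along tool x, descend and close.

{"op": "drive_tool", "data": {
  "deltas": [
    {"gripper": 115, "offset": [0.005, 0, 0.02], "angular": [0, 0, 0]},
    {"gripper": 115, "offset": [0.005, 0, 0.045], "angular": [0, 0, 0]},
    {"gripper": 115, "offset": [0.005, 0, 0.07], "angular": [0, 0, 0]},
    {"gripper": 115, "offset": [0.005, 0, 0.09], "angular": [0, 0, 0]},
    {"gripper": 115, "offset": [0.005, 0, 0.098], "angular": [0, 0, 0]}
  ]
}}

```text
t: 9.25
eef_pos: [0.5341, 0.0949, 0.1545]
tool_rot: [0.0, 0.964, 0.266, -0.002]
contact_force: [-2.6, 1.8, 3.1]
gripper_width: 0.548
grasp_force: 0.0
```

{"op": "drive_tool", "data": {
  "deltas": [
    {"gripper": 255, "offset": [0.005, 0, 0], "angular": [0, 0, 0]},
    {"gripper": 255, "offset": [0, 0, 0], "angular": [0, 0, 0]},
    {"gripper": 255, "offset": [0, 0, 0], "angular": [0, 0, 0]},
    {"gripper": 255, "offset": [0, 0, 0], "angular": [0, 0, 0]},
    {"gripper": 255, "offset": [0, 0, 0], "angular": [0, 0, 0]}
  ],
  "grip_force": 60
}}

```text
t: 9.75
eef_pos: [0.5362, 0.0973, 0.1575]
tool_rot: [0.0, 0.963, 0.268, 0.002]
contact_force: [4.1, 1.6, -3.2]
gripper_width: 0.236
grasp_force: 59.2
```

Run:
```python
from h import *
o=bot.get_obs();print(o["eef_pos"],o["contact_force"],o["gripper_width"],o["grasp_force"],o["q"].round(2))
```

```text
[0.536236   0.09729115 0.15747016] [ 4.09107093  1.59745081 -3.16122945] 0.23596387266201255 59.191378355026245 [ 0.    0.48 -0.37  1.97  0.26  0.73 -1.55]
```

{"op": "drive_tool", "data": {
  "deltas": [
    {"gripper": 255, "offset": [-0.0105, 0.0005, 0], "angular": [0, 0, -0.133]},
    {"gripper": 255, "offset": [-0.0208, 0.0022, 0], "angular": [0, 0, -0.267]},
    {"gripper": 255, "offset": [-0.0309, 0.0049, 0], "angular": [0, 0, -0.4]},
    {"gripper": 255, "offset": [-0.0407, 0.0086, 0], "angular": [0, 0, -0.533]},
    {"gripper": 255, "offset": [-0.05, 0.0134, 0], "angular": [0, 0, -0.667]}
  ]
}}

```text
t: 10.25
eef_pos: [0.4987, 0.0617, 0.1574]
tool_rot: [-0.001, 0.86, 0.511, 0.001]
contact_force: [-0.8, 5.6, 0.3]
gripper_width: 0.239
grasp_force: 60.4
```

Run:
```python
from h import *
o=bot.get_obs();print(o["eef_pos"],o["contact_force"],o["gripper_width"],o["grasp_force"],o["q"].round(2));d=o["eef_pos"][:2]-np.array([.5865,.009]);print(np.hypot(*d),np.degrees(np.arctan2(d[1],d[0])))
```

```text
[0.49870562 0.0616613  0.15742882] [-0.79853854  5.62371203  0.33507133] 0.23921207534419217 60.39687395095825 [ 0.17  0.45 -0.51  2.06  0.33  0.71 -1.04]
0.10237708027186594 149.04359875895818
```

{"op": "drive_tool", "data": {
  "deltas": [
    {"gripper": 255, "offset": [-0.0105, 0.0005, 0], "angular": [0, 0, -0.133]},
    {"gripper": 255, "offset": [-0.0208, 0.0022, 0], "angular": [0, 0, -0.267]},
    {"gripper": 255, "offset": [-0.0309, 0.0049, 0], "angular": [0, 0, -0.4]},
    {"gripper": 255, "offset": [-0.0407, 0.0086, 0], "angular": [0, 0, -0.533]},
    {"gripper": 255, "offset": [-0.05, 0.0134, 0], "angular": [0, 0, -0.667]}
  ]
}}

```text
t: 10.75
eef_pos: [0.4842, 0.0115, 0.1573]
tool_rot: [-0.001, 0.698, 0.716, -0.001]
contact_force: [-10.0, 6.6, 12.4]
gripper_width: 0.237
grasp_force: 61.8
```

{"op": "drive_tool", "data": {
  "deltas": [
    {"gripper": 255, "offset": [-0.0105, 0.0005, 0], "angular": [0, 0, -0.133]},
    {"gripper": 255, "offset": [-0.0208, 0.0022, 0], "angular": [0, 0, -0.267]},
    {"gripper": 255, "offset": [-0.0309, 0.0049, 0], "angular": [0, 0, -0.4]},
    {"gripper": 255, "offset": [-0.0342, 0.006, 0], "angular": [0, 0, -0.444]},
    {"gripper": 255, "offset": [-0.0342, 0.006, 0], "angular": [0, 0, -0.444]}
  ]
}}

```text
t: 11.25
eef_pos: [0.4887, -0.0202, 0.1572]
tool_rot: [-0.004, 0.565, 0.825, -0.001]
contact_force: [-19.5, 14.1, 21.8]
gripper_width: 0.238
grasp_force: 63.0
```

Run:
```python
from h import *
o=bot.get_obs();print(o["eef_pos"],o["contact_force"],o["gripper_width"],o["grasp_force"],o["q"].round(2));d=o["eef_pos"][:2]-np.array([.5865,.009]);print(np.hypot(*d),np.degrees(np.arctan2(d[1],d[0])))
```

```text
[ 0.4887213  -0.02017595  0.15720919] [-19.54332733  14.11602383  21.78472758] 0.23843238478156328 63.030534982681274 [ 0.49  0.48 -0.71  2.07  0.45  0.75 -0.12]
0.10203876664122091 -163.3855517978214
```

The lever is at about 1.34 rad, so I release it, rise and move over the T-bar.

{"op": "drive_tool", "data": {
  "deltas": [
    {"gripper": 115, "offset": [0, 0, 0], "angular": [0, 0, 0]},
    {"gripper": 115, "offset": [0, 0, 0], "angular": [0, 0, 0]},
    {"gripper": 115, "offset": [0, 0, 0], "angular": [0, 0, 0]},
    {"gripper": 115, "offset": [0, 0, -0.03], "angular": [0, 0, 0]},
    {"gripper": 115, "offset": [0, 0, -0.06], "angular": [0, 0, 0]}
  ]
}}

```text
t: 11.75
eef_pos: [0.4927, -0.025, 0.2166]
tool_rot: [-0.001, 0.566, 0.824, -0.001]
contact_force: [0.7, -0.1, -1.5]
gripper_width: 0.547
grasp_force: 0.0
```

{"op": "drive_tool", "data": {
  "deltas": [
    {"gripper": 115, "offset": [0, 0, -0.06], "angular": [0, 0, 0]},
    {"gripper": 115, "offset": [-0.004, 0.05, -0.08], "angular": [0, 0, 0.15]},
    {"gripper": 115, "offset": [-0.008, 0.1018, -0.08], "angular": [0, 0, 0.322]},
    {"gripper": 115, "offset": [-0.008, 0.1018, -0.08], "angular": [0, 0, 0.322]},
    {"gripper": 115, "offset": [-0.008, 0.1018, -0.08], "angular": [0, 0, 0.322]}
  ]
}}

```text
t: 12.25
eef_pos: [0.5921, 0.0051, 0.2962]
tool_rot: [-0.0, 0.665, 0.747, 0.0]
contact_force: [-0.1, 0.5, 0.0]
gripper_width: 0.553
grasp_force: 0.0
```

Run:
```python
from h import *
s=1.5625
m=optics.camera_model("wrist");p,r=pose();b=optics.read_camera("wrist");cv2.imwrite("pics/w7.png",cv2.resize(b,(800,600)));cv2.imwrite("pics/w7raw.png",b)
np.save("m7.npy",np.array(m["cam_to_world"]));print(p,r.as_matrix()[:,0],bot.get_obs()["q"].round(3))
print("axis .133",np.array(proj(m,[p[0],p[1],.133]))*s)
```

```text
[0.59207733 0.00507786 0.2962214 ] [-1.15635838e-01  9.93291402e-01  7.36833904e-04] [ 0.436  0.44  -0.722  1.734  0.322  1.092 -0.274]
axis .133 [397.8561931  303.98879501]
```

View pics/w7.png

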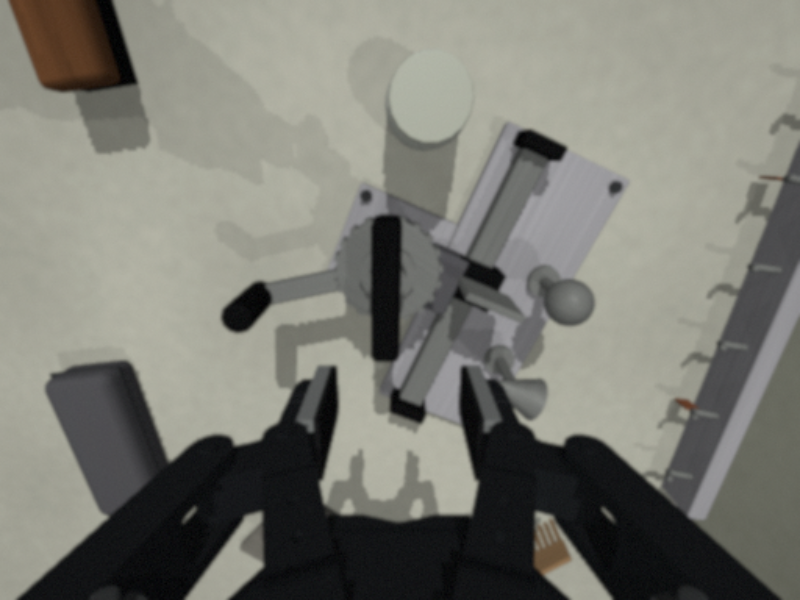

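The bar runs from (387,216) to (386,360), the blade tip is at (520,312), the pointed marker's foot at (500,357) and its cone at (505,375)–(543,397).

Run:
```python
from h import *
s=1.5625;m=dict(optics.camera_model("wrist"));m["cam_to_world"]=np.load("m7.npy")
P=lambda u,v,z:onz(m,u/s,v/s,z)
C=P(386.5,288,.133);print("axis",C)
th=np.radians(-14.2);Rr=np.array([[np.cos(th),-np.sin(th)],[np.sin(th),np.cos(th)]])
for n,u,v,z in(("bladetip",521,313,.09),("bladein",467,283,.09),("foot",500,358,.012),("conetip",503,376,.072),("conebase",543,398,.072),("ball",569,302,.072),("ballfoot",543,278,.012),("railA",541,137,.03),("railB",408,400,.03)):
  print(n,(Rr.T@(P(u,v,z)-C)).round(4))
a=P(515,150,.03);b=P(410,395,.03);d=a-b;print(np.degrees(np.arctan2(d[1],d[0]))-90)
# cone in scene and top views, tip direction
B=cv2.imread("pics/w7raw.png");cv2.imwrite("pics/w7c.png",cv2.resize(B[150:280,230:390],(800,650))[:600])
```

```text
axis [0.58422312 0.01430454]
bladetip [0.1003 0.0036]
bladein [0.055  0.0104]
foot [ 0.1359 -0.0639]
conetip [ 0.1188 -0.0549]
conebase [ 0.1584 -0.0617]
ball [0.1381 0.0202]
ballfoot [0.1376 0.0217]
railA [0.0768 0.1233]
railB [ 0.066  -0.1277]
-13.352390550857365
```

View pics/w7c.png

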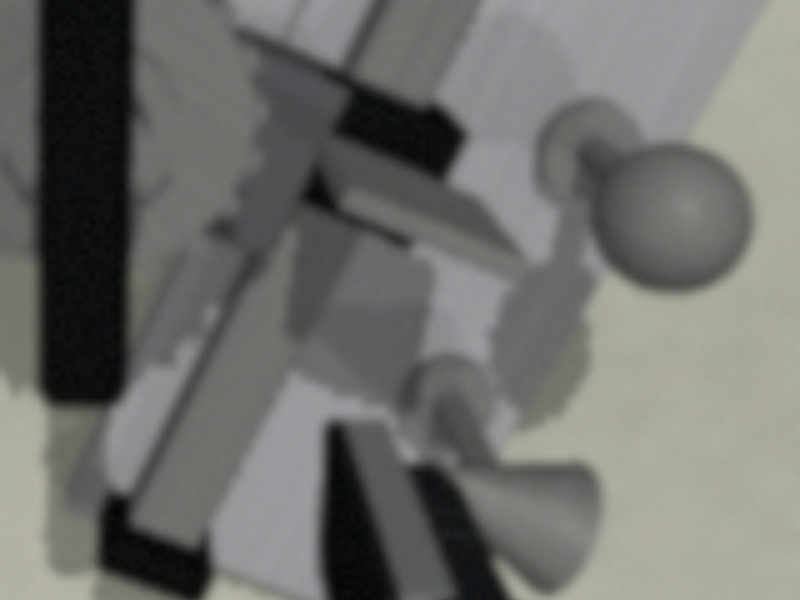

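{"op": "drive_tool", "data": {
  "deltas": [
    {"gripper": 115, "offset": [0.008, -0.006, 0.03], "angular": [0, 0, 0]},
    {"gripper": 115, "offset": [0.008, -0.006, 0.06], "angular": [0, 0, 0]},
    {"gripper": 115, "offset": [0.008, -0.006, 0.09], "angular": [0, 0, 0]},
    {"gripper": 115, "offset": [0.008, -0.006, 0.115], "angular": [0, 0, 0]},
    {"gripper": 115, "offset": [0.008, -0.006, 0.125], "angular": [0, 0, 0]}
  ]
}}

```text
t: 12.8
eef_pos: [0.5812, 0.0104, 0.1687]
tool_rot: [-0.002, 0.665, 0.747, -0.002]
contact_force: [-0.1, -0.6, 0.0]
gripper_width: 0.546
grasp_force: 0.0
```

{"op": "drive_tool", "data": {
  "deltas": [
    {"gripper": 255, "offset": [0, 0, 0], "angular": [0, 0, 0]},
    {"gripper": 255, "offset": [0, 0, 0], "angular": [0, 0, 0]},
    {"gripper": 255, "offset": [0, 0, 0], "angular": [0, 0, 0]},
    {"gripper": 255, "offset": [0, 0, 0], "angular": [0, 0, 0]},
    {"gripper": 255, "offset": [0, 0, 0], "angular": [0, 0, 0]}
  ],
  "grip_force": 50
}}

```text
t: 13.3
eef_pos: [0.5838, 0.0115, 0.1719]
tool_rot: [0.0, 0.666, 0.746, -0.0]
contact_force: [-2.7, -2.0, 0.8]
gripper_width: 0.256
grasp_force: 49.9
```

{"op": "drive_tool", "data": {
  "deltas": [
    {"gripper": 255, "offset": [0, 0, 0], "angular": [0, 0, 0.133]},
    {"gripper": 255, "offset": [0, 0, 0], "angular": [0, 0, 0.267]},
    {"gripper": 255, "offset": [0, 0, 0], "angular": [0, 0, 0.4]},
    {"gripper": 255, "offset": [0, 0, 0], "angular": [0, 0, 0.533]},
    {"gripper": 255, "offset": [0, 0, 0], "angular": [0, 0, 0.667]}
  ]
}}

```text
t: 13.8
eef_pos: [0.5847, 0.0114, 0.1719]
tool_rot: [0.001, 0.837, 0.547, 0.0]
contact_force: [0.4, -2.4, -3.3]
gripper_width: 0.256
grasp_force: 49.5
```

{"op": "drive_tool", "data": {
  "deltas": [
    {"gripper": 255, "offset": [0, 0, 0], "angular": [0, 0, 0.133]},
    {"gripper": 255, "offset": [0, 0, 0], "angular": [0, 0, 0.267]},
    {"gripper": 255, "offset": [0, 0, 0], "angular": [0, 0, 0.4]},
    {"gripper": 255, "offset": [0, 0, 0], "angular": [0, 0, 0.533]},
    {"gripper": 255, "offset": [0, 0, 0], "angular": [0, 0, 0.667]}
  ]
}}

```text
t: 14.3
eef_pos: [0.5855, 0.0107, 0.172]
tool_rot: [0.001, 0.95, 0.311, 0.001]
contact_force: [2.7, -4.2, -5.3]
gripper_width: 0.254
grasp_force: 49.3
```

Run:
```python
from h import *
o=bot.get_obs();print(o["t"],o["eef_pos"],o["contact_force"],o["torque"],o["gripper_width"],o["q"].round(2))
I=optics.read_camera("scene");J=optics.read_camera("top");W=optics.read_camera("wrist");cv2.imwrite("pics/sc8raw.png",I)
cv2.imwrite("pics/v8.png",np.hstack([cv2.resize(I[150:300,240:380],(420,450)),cv2.resize(W,(380,450))]))
```

```text
14.3 [0.58546939 0.01072366 0.17200039] [ 2.70247099 -4.22308334 -5.27060162] [-0.8346851  -0.49651269  0.16059027] 0.25390916898265087 [ 0.19  0.52 -0.41  1.86  0.28  0.81 -1.3 ]
```

View pics/v8.png

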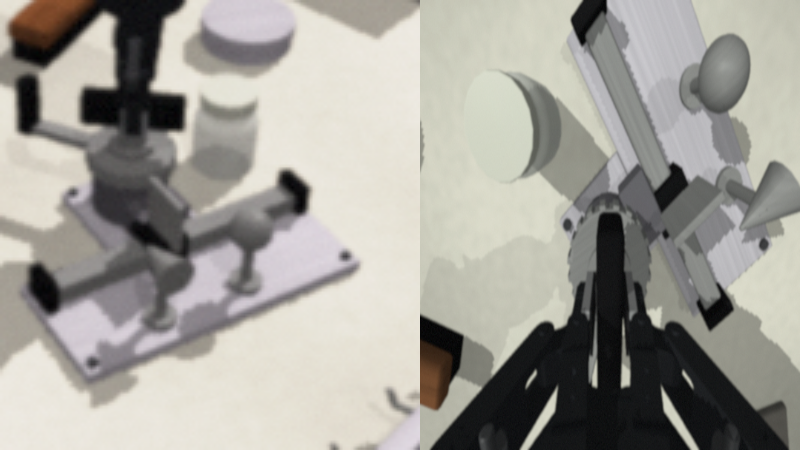

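The first 60° of turn has moved the stop toward the pointed marker. In the left panel the blade tip is at about (187,212) and the pointed marker's foot at (160,318). I have now viewed 11 pictures, one over the limit of 10, so from here I measure by number only.

Run:
```python
from h import *
sc=optics.camera_model("scene");th=np.radians(-14.0);Rr=np.array([[np.cos(th),-np.sin(th)],[np.sin(th),np.cos(th)]]);C=np.array([.585,.0112])
f=lambda u,v,z:(Rr.T@(onz(sc,u,v,z)-C)).round(4)
g=lambda u,v:(240+u/3,150+v/3)
for n,u,v,z in(("tip",187,213,.09),("inner",150,180,.09),("foot",161,318,.014),("ballfoot",244,283,.014),("ball",250,235,.072),("coneBase",176,270,.072),("screw",93,362,.012),("screw2",345,257,.012),("plate c1",92,380,.012),("plate c2",358,268,.012)):print(n,f(*g(u,v),z))
```

```text
tip [ 0.1086 -0.0225]
inner [ 0.059 -0.024]
foot [ 0.1335 -0.0612]
ballfoot [0.1368 0.0209]
ball [0.1408 0.0178]
coneBase [ 0.1426 -0.0565]
screw [ 0.1431 -0.1329]
screw2 [0.1555 0.1153]
plate c1 [ 0.1584 -0.1436]
plate c2 [0.1716 0.1155]
```

Run:
```python
from h import *
m=dict(optics.camera_model("wrist"));m["cam_to_world"]=np.load("m7.npy");C=np.array([.5842,.0143])
for deg in(-13.3,-14.2,-15):
  th=np.radians(deg);Rr=np.array([[np.cos(th),-np.sin(th)],[np.sin(th),np.cos(th)]])
  print(deg,[(n,(Rr.T@(onz(m,230+u/5,150+v/5,z)-C)).round(4).tolist()) for n,u,v,z in(("tip",519,270,.09),("in",343,197,.09),("foot",447,392,.014),("ctip",462,482,.072),("cbase",570,529,.072),("bfoot",588,150,.014),("ball",673,217,.072))])
```

```text
-13.3 [('tip', [0.1027, -0.0018]), ('in', [0.0586, 0.0006]), ('foot', [0.1327, -0.0645]), ('ctip', [0.122, -0.0641]), ('cbase', [0.1539, -0.0671]), ('bfoot', [0.1386, 0.0172]), ('ball', [0.139, 0.018])]
-14.2 [('tip', [0.1027, -0.0002]), ('in', [0.0586, 0.0016]), ('foot', [0.1337, -0.0624]), ('ctip', [0.123, -0.0621]), ('cbase', [0.1549, -0.0647]), ('bfoot', [0.1383, 0.0193]), ('ball', [0.1387, 0.0202])]
-15 [('tip', [0.1027, 0.0012]), ('in', [0.0586, 0.0024]), ('foot', [0.1346, -0.0605]), ('ctip', [0.1238, -0.0604]), ('cbase', [0.1558, -0.0625]), ('bfoot', [0.138, 0.0213]), ('ball', [0.1384, 0.0222])]
```

{"op": "drive_tool", "data": {
  "deltas": [
    {"gripper": 255, "offset": [0, 0, 0], "angular": [0, 0, 0.133]},
    {"gripper": 255, "offset": [0, 0, 0], "angular": [0, 0, 0.267]},
    {"gripper": 255, "offset": [0, 0, 0], "angular": [0, 0, 0.4]},
    {"gripper": 255, "offset": [0, 0, 0], "angular": [0, 0, 0.533]},
    {"gripper": 255, "offset": [0, 0, 0], "angular": [0, 0, 0.667]}
  ]
}}

```text
t: 14.95
eef_pos: [0.5858, 0.0098, 0.172]
tool_rot: [0.001, 0.998, 0.055, 0.002]
contact_force: [4.0, -6.1, -5.2]
gripper_width: 0.258
grasp_force: 49.4
```

{"op": "drive_tool", "data": {
  "deltas": [
    {"gripper": 255, "offset": [0, 0, 0], "angular": [0, 0, 0.133]},
    {"gripper": 255, "offset": [0, 0, 0], "angular": [0, 0, 0.267]},
    {"gripper": 255, "offset": [0, 0, 0], "angular": [0, 0, 0.4]},
    {"gripper": 255, "offset": [0, 0, 0], "angular": [0, 0, 0.533]},
    {"gripper": 255, "offset": [0, 0, 0], "angular": [0, 0, 0.667]}
  ]
}}

```text
t: 15.45
eef_pos: [0.5857, 0.0088, 0.172]
tool_rot: [0.001, 0.979, -0.206, 0.002]
contact_force: [4.3, -8.4, -5.4]
gripper_width: 0.258
grasp_force: 49.5
```

Run:
```python
from h import *
o=bot.get_obs();print(o["t"],o["eef_pos"],o["contact_force"],o["torque"],o["gripper_width"],o["q"].round(2))
m=optics.camera_model("wrist");np.save("m9.npy",m["cam_to_world"]);p,r=pose();x=r.as_matrix()[:,0];print("phi",np.degrees(np.arctan2(x[1],x[0])))
for n in("wrist","scene","top"):cv2.imwrite(f"pics/{n}9raw.png",optics.read_camera(n))
```

```text
15.45 [0.58569423 0.00882334 0.17198296] [ 4.29321177 -8.42530141 -5.41497441] [-2.10689487 -0.76860211  0.25966277] 0.25782295742103967 [-0.    0.49 -0.15  1.88  0.11  0.78 -2.2 ]
phi -23.74137357020068
```

{"op": "drive_tool", "data": {
  "deltas": [
    {"gripper": 255, "offset": [0, 0, 0], "angular": [0, 0, 0.133]},
    {"gripper": 255, "offset": [0, 0, 0], "angular": [0, 0, 0.267]},
    {"gripper": 255, "offset": [0, 0, 0], "angular": [0, 0, 0.4]},
    {"gripper": 255, "offset": [0, 0, 0], "angular": [0, 0, 0.533]},
    {"gripper": 255, "offset": [0, 0, 0], "angular": [0, 0, 0.667]}
  ]
}}

```text
t: 16.1
eef_pos: [0.5851, 0.008, 0.1719]
tool_rot: [0.001, 0.892, -0.452, 0.002]
contact_force: [1.2, -10.9, -2.4]
gripper_width: 0.255
grasp_force: 49.8
```

{"op": "drive_tool", "data": {
  "deltas": [
    {"gripper": 255, "offset": [0, 0, 0], "angular": [0, 0, 0]},
    {"gripper": 255, "offset": [0, 0, 0], "angular": [0, 0, 0]},
    {"gripper": 255, "offset": [0, 0, 0], "angular": [0, 0, 0]}
  ]
}}

```text
t: 16.4
eef_pos: [0.5851, 0.008, 0.1719]
tool_rot: [0.001, 0.893, -0.451, 0.002]
contact_force: [1.6, -11.0, -2.5]
gripper_width: 0.262
grasp_force: 49.8
```

{"op": "drive_tool", "data": {
  "deltas": [
    {"gripper": 100, "offset": [0, 0, 0], "angular": [0, 0, 0]},
    {"gripper": 100, "offset": [0, 0, 0], "angular": [0, 0, 0]},
    {"gripper": 100, "offset": [0, 0, 0], "angular": [0, 0, 0]},
    {"gripper": 100, "offset": [0, 0, -0.03], "angular": [0, 0, 0]},
    {"gripper": 100, "offset": [0, 0, -0.06], "angular": [0, 0, 0]}
  ]
}}

```text
t: 16.9
eef_pos: [0.5837, 0.0129, 0.2316]
tool_rot: [0.0, 0.893, -0.449, -0.001]
contact_force: [1.0, 0.3, 0.2]
gripper_width: 0.607
grasp_force: 0.0
```

{"op": "drive_tool", "data": {
  "deltas": [
    {"gripper": 100, "offset": [0, 0, -0.04], "angular": [0, 0, 0]},
    {"gripper": 100, "offset": [0, 0, -0.06], "angular": [0, 0, 0]},
    {"gripper": 100, "offset": [0, 0, -0.065], "angular": [0, 0, 0]},
    {"gripper": 100, "offset": [0, 0, -0.065], "angular": [0, 0, 0]},
    {"gripper": 100, "offset": [0, 0, -0.065], "angular": [0, 0, 0]}
  ]
}}

```text
t: 17.4
eef_pos: [0.5835, 0.0122, 0.295]
tool_rot: [0.0, 0.893, -0.45, -0.001]
contact_force: [0.1, -0.3, -0.2]
gripper_width: 0.607
grasp_force: 0.0
```

```bash
cat > prof.py <<'E'
from h import *
def prof(I,m,C,deg,x,z,y0,y1):
    th=np.radians(deg);Rr=np.array([[np.cos(th),-np.sin(th)],[np.sin(th),np.cos(th)]])
    ys=np.arange(y0,y1,.002);uv=np.array([proj(m,[*(Rr@[x,y]+C),z]) for y in ys],np.float32)
    g=cv2.cvtColor(I,cv2.COLOR_BGR2GRAY);v=cv2.remap(g,uv[:,0].reshape(1,-1),uv[:,1].reshape(1,-1),1)[0]
    return " ".join(f"{int(round(y*1000))}:{a}" for y,a in zip(ys,v))
E
python3 - <<'E'
from prof import *
p,r=pose();x=r.as_matrix()[:,0];print(p,"phi",np.degrees(np.arctan2(x[1],x[0])))
m=optics.camera_model("wrist");I=optics.read_camera("wrist");cv2.imwrite("pics/w10raw.png",I);np.save("m10.npy",m["cam_to_world"])
cv2.imwrite("pics/sc10raw.png",optics.read_camera("scene"));cv2.imwrite("pics/top10raw.png",optics.read_camera("top"))
C=np.array([.585,.0112])
for x,z in((.07,.09),(.085,.09),(.098,.09),(.135,.072),(.145,.072),(.152,.072)):print(x,prof(I,m,C,-14.2,x,z,-.11,.045),"\n")
m7=dict(m);m7["cam_to_world"]=np.load("m7.npy");print("w7 blade",prof(cv2.imread("pics/w7raw.png"),m7,np.array([.5842,.0143]),-14.2,.09,.09,-.02,.02))
E
```

```text
[0.58349748 0.01216655 0.29504928] phi -53.4623742897091
0.07 -110:114 -108:116 -106:114 -104:108 -102:87 -100:81 -98:81 -96:80 -94:81 -92:81 -90:81 -88:79 -86:81 -84:80 -82:79 -80:81 -78:81 -76:79 -74:77 -72:45 -70:11 -68:8 -66:11 -64:13 -62:60 -60:109 -58:113 -56:92 -54:28 -52:12 -50:14 -48:17 -46:18 -44:57 -42:106 -40:116 -38:114 -36:115 -34:115 -32:115 -30:115 -28:115 -26:115 -24:115 -22:115 -20:114 -18:114 -16:115 -14:114 -12:114 -10:114 -8:115 -6:113 -4:114 -2:113 0:113 2:115 4:115 6:115 8:115 10:114 12:114 14:114 16:115 18:115 20:115 22:116 24:115 26:117 28:116 30:115 32:116 34:116 36:116 38:116 40:117 42:117 44:117 

0.085 -110:110 -108:110 -106:110 -104:109 -102:110 -100:110 -98:109 -96:110 -94:111 -92:110 -90:112 -88:111 -86:112 -84:110 -82:111 -80:111 -78:111 -76:112 -74:108 -72:83 -70:74 -68:70 -66:72 -64:61 -62:90 -60:116 -58:115 -56:77 -54:61 -52:63 -50:55 -48:54 -46:56 -44:107 -42:156 -40:159 -38:159 -36:159 -34:159 -32:159 -30:160 -28:159 -26:157 -24:159 -22:159 -20:159 -18:159 -16:159 -14:157 -12:158 -10:156 -8:158 -6:158 -4:158 -2:157 0:156 2:158 4:153 6:148 8:147 1
[... 1911 characters left out ...]
08:0 -106:0 -104:0 -102:0 -100:0 -98:0 -96:0 -94:0 -92:0 -90:0 -88:0 -86:0 -84:164 -82:163 -80:156 -78:116 -76:85 -74:80 -72:86 -70:96 -68:104 -66:107 -64:107 -62:111 -60:113 -58:120 -56:125 -54:124 -52:114 -50:108 -48:101 -46:100 -44:115 -42:135 -40:148 -38:164 -36:167 -34:165 -32:165 -30:165 -28:167 -26:169 -24:170 -22:169 -20:168 -18:169 -16:168 -14:169 -12:169 -10:167 -8:166 -6:167 -4:167 -2:168 0:168 2:170 4:167 6:168 8:167 10:169 12:165 14:150 16:109 18:76 20:73 22:77 24:80 26:83 28:86 30:93 32:111 34:138 36:165 38:172 40:171 42:171 44:174 

w7 blade -20:138 -18:140 -16:140 -14:148 -12:152 -10:151 -8:152 -6:151 -4:145 -2:124 0:114 2:112 4:92 6:82 8:85 10:113 12:143 14:149 16:148 18:149
```

The blade measures about -60 mm and the pointed cone's axis about -61.5 mm, so they are in line within about 1.5 mm. Now I return to the lever, turning back to the earlier grasp yaw.

{"op": "drive_tool", "data": {
  "deltas": [
    {"gripper": 115, "offset": [0, 0, 0], "angular": [0, 0, -0.183]},
    {"gripper": 115, "offset": [0, 0, 0], "angular": [0, 0, -0.366]},
    {"gripper": 115, "offset": [0, 0, 0], "angular": [0, 0, -0.549]},
    {"gripper": 115, "offset": [0, 0, 0], "angular": [0, 0, -0.732]},
    {"gripper": 115, "offset": [0, 0, 0], "angular": [0, 0, -0.914]}
  ]
}}

```text
t: 18.05
eef_pos: [0.5838, 0.0119, 0.2954]
tool_rot: [0.0, 0.994, -0.105, -0.001]
contact_force: [0.4, -0.3, 0.3]
gripper_width: 0.551
grasp_force: 0.0
```

{"op": "drive_tool", "data": {
  "deltas": [
    {"gripper": 115, "offset": [0, 0, 0], "angular": [0, 0, -0.183]},
    {"gripper": 115, "offset": [0, 0, 0], "angular": [0, 0, -0.366]},
    {"gripper": 115, "offset": [0, 0, 0], "angular": [0, 0, -0.549]},
    {"gripper": 115, "offset": [0, 0, 0], "angular": [0, 0, -0.732]},
    {"gripper": 115, "offset": [0, 0, 0], "angular": [0, 0, -0.914]}
  ]
}}

```text
t: 18.55
eef_pos: [0.5838, 0.0118, 0.2954]
tool_rot: [-0.0, 0.968, 0.251, -0.001]
contact_force: [-0.0, 0.1, -0.3]
gripper_width: 0.547
grasp_force: 0.0
```

{"op": "drive_tool", "data": {
  "deltas": [
    {"gripper": 115, "offset": [0, 0, 0], "angular": [0, 0, -0.183]},
    {"gripper": 115, "offset": [0, 0, 0], "angular": [0, 0, -0.366]},
    {"gripper": 115, "offset": [0, 0, 0], "angular": [0, 0, -0.549]},
    {"gripper": 115, "offset": [0, 0, 0], "angular": [0, 0, -0.732]},
    {"gripper": 115, "offset": [0, 0, 0], "angular": [0, 0, -0.914]}
  ]
}}

```text
t: 19.05
eef_pos: [0.5838, 0.0118, 0.2954]
tool_rot: [-0.001, 0.818, 0.575, -0.001]
contact_force: [-0.2, -0.1, 0.4]
gripper_width: 0.553
grasp_force: 0.0
```

{"op": "drive_tool", "data": {
  "deltas": [
    {"gripper": 115, "offset": [0, 0, 0], "angular": [0, 0, -0.183]},
    {"gripper": 115, "offset": [0, 0, 0], "angular": [0, 0, -0.366]},
    {"gripper": 115, "offset": [0, 0, 0], "angular": [0, 0, -0.549]},
    {"gripper": 115, "offset": [0, 0, 0], "angular": [0, 0, -0.732]},
    {"gripper": 115, "offset": [0, 0, 0], "angular": [0, 0, -0.914]}
  ]
}}

```text
t: 19.55
eef_pos: [0.5839, 0.0118, 0.2954]
tool_rot: [-0.001, 0.564, 0.826, -0.0]
contact_force: [-0.4, -1.0, -0.1]
gripper_width: 0.553
grasp_force: 0.0
```

{"op": "drive_tool", "data": {
  "deltas": [
    {"gripper": 115, "offset": [0.004, -0.04, 0.01], "angular": [0, 0, 0]},
    {"gripper": 115, "offset": [0.004, -0.08, 0.03], "angular": [0, 0, 0]},
    {"gripper": 115, "offset": [0.004, -0.1, 0.04], "angular": [0, 0, 0]},
    {"gripper": 115, "offset": [0.004, -0.1, 0.04], "angular": [0, 0, 0]},
    {"gripper": 115, "offset": [0.004, -0.1, 0.04], "angular": [0, 0, 0]}
  ]
}}

```text
t: 20.05
eef_pos: [0.4896, -0.0203, 0.2562]
tool_rot: [-0.0, 0.566, 0.824, 0.0]
contact_force: [-0.3, 0.2, -0.5]
gripper_width: 0.546
grasp_force: 0.0
```

Run:
```python
from h import *
p,r=pose();x=r.as_matrix()[:,0];print(p,"phi",np.degrees(np.arctan2(x[1],x[0])),bot.get_obs()["q"].round(2))
m=optics.camera_model("wrist");I=optics.read_camera("wrist");cv2.imwrite("pics/w11raw.png",I)
M=(I.max(2)<30).astype(np.uint8);M[225:]=0
ax=proj(m,[p[0],p[1],.117]);print("axis px",ax)
n,l,st,c=cv2.connectedComponentsWithStats(M)
for i in range(1,n):
  if st[i,4]>60 and abs(c[i][0]-ax[0])<90: print(st[i],c[i])
```

```text
[ 0.48955637 -0.02033725  0.25622605] phi 110.99037103631703 [ 0.41  0.28 -0.58  2.01  0.2   0.91  0.1 ]
axis px (np.float64(254.65933849795007), np.float64(203.93136424512718))
[157   0  40  10 100] [179.89   5.55]
[244 180  21  36 612] [253.65849673 197.66830065]
```

{"op": "drive_tool", "data": {
  "deltas": [
    {"gripper": 115, "offset": [0, 0, 0.02], "angular": [0, 0, 0]},
    {"gripper": 115, "offset": [0, 0, 0.045], "angular": [0, 0, 0]},
    {"gripper": 115, "offset": [0, 0, 0.07], "angular": [0, 0, 0]},
    {"gripper": 115, "offset": [0, 0, 0.09], "angular": [0, 0, 0]},
    {"gripper": 115, "offset": [0, 0, 0.098], "angular": [0, 0, 0]}
  ]
}}

```text
t: 20.6
eef_pos: [0.4899, -0.0195, 0.1569]
tool_rot: [-0.001, 0.566, 0.824, -0.0]
contact_force: [-0.2, -1.2, -0.9]
gripper_width: 0.551
grasp_force: 0.0
```

{"op": "drive_tool", "data": {
  "deltas": [
    {"gripper": 255, "offset": [0, 0, 0], "angular": [0, 0, 0]},
    {"gripper": 255, "offset": [0, 0, 0], "angular": [0, 0, 0]},
    {"gripper": 255, "offset": [0, 0, 0], "angular": [0, 0, 0]},
    {"gripper": 255, "offset": [0, 0, 0], "angular": [0, 0, 0]},
    {"gripper": 255, "offset": [0, 0, 0], "angular": [0, 0, 0]}
  ],
  "grip_force": 60
}}

```text
t: 21.1
eef_pos: [0.4885, -0.0204, 0.159]
tool_rot: [-0.001, 0.566, 0.824, -0.001]
contact_force: [-4.8, 0.1, 2.2]
gripper_width: 0.236
grasp_force: 59.0
```

{"op": "drive_tool", "data": {
  "deltas": [
    {"gripper": 255, "offset": [0.0105, 0.0005, 0], "angular": [0, 0, 0.133]},
    {"gripper": 255, "offset": [0.0208, 0.0022, 0], "angular": [0, 0, 0.267]},
    {"gripper": 255, "offset": [0.0309, 0.0049, 0], "angular": [0, 0, 0.4]},
    {"gripper": 255, "offset": [0.0407, 0.0086, 0], "angular": [0, 0, 0.533]},
    {"gripper": 255, "offset": [0.05, 0.0134, 0], "angular": [0, 0, 0.667]}
  ]
}}

```text
t: 21.6
eef_pos: [0.4859, 0.031, 0.1591]
tool_rot: [0.001, 0.762, 0.648, 0.002]
contact_force: [9.9, -3.0, -13.1]
gripper_width: 0.241
grasp_force: 59.1
```

{"op": "drive_tool", "data": {
  "deltas": [
    {"gripper": 255, "offset": [0.0105, 0.0005, 0], "angular": [0, 0, 0.133]},
    {"gripper": 255, "offset": [0.0208, 0.0022, 0], "angular": [0, 0, 0.267]},
    {"gripper": 255, "offset": [0.0309, 0.0049, 0], "angular": [0, 0, 0.4]},
    {"gripper": 255, "offset": [0.0407, 0.0086, 0], "angular": [0, 0, 0.533]},
    {"gripper": 255, "offset": [0.05, 0.0134, 0], "angular": [0, 0, 0.667]}
  ]
}}

```text
t: 22.1
eef_pos: [0.509, 0.0764, 0.1591]
tool_rot: [0.002, 0.904, 0.428, 0.003]
contact_force: [14.3, -9.8, -16.8]
gripper_width: 0.234
grasp_force: 59.5
```

{"op": "drive_tool", "data": {
  "deltas": [
    {"gripper": 255, "offset": [0.0105, 0.0005, 0], "angular": [0, 0, 0.133]},
    {"gripper": 255, "offset": [0.0208, 0.0022, 0], "angular": [0, 0, 0.267]},
    {"gripper": 255, "offset": [0.0275, 0.0039, 0], "angular": [0, 0, 0.355]},
    {"gripper": 255, "offset": [0.0309, 0.0049, 0], "angular": [0, 0, 0.4]},
    {"gripper": 255, "offset": [0.0309, 0.0049, 0], "angular": [0, 0, 0.4]}
  ]
}}

```text
t: 22.6
eef_pos: [0.5328, 0.096, 0.1592]
tool_rot: [0.002, 0.959, 0.282, 0.004]
contact_force: [14.7, -11.1, -14.7]
gripper_width: 0.24
grasp_force: 59.6
```

Run:
```python
from h import *
o=bot.get_obs();print(o["eef_pos"],o["contact_force"],o["torque"])
for C in((.585,.0112),(.5838,.0118)):
  d=o["eef_pos"][:2]-np.array(C);print(np.hypot(*d),np.degrees(np.arctan2(d[1],d[0])))
```

```text
[0.53283374 0.09596618 0.15915273] [ 14.68615248 -11.111885   -14.74818403] [-1.66410182 -2.4864651   0.57337387]
0.09953202718831587 121.60870629214605
0.09839464412191838 121.19671692617975
```

{"op": "drive_tool", "data": {
  "deltas": [
    {"gripper": 255, "offset": [0.003, 0, 0], "angular": [0, 0, 0.04]},
    {"gripper": 255, "offset": [0.006, 0.0005, 0], "angular": [0, 0, 0.07]},
    {"gripper": 255, "offset": [0.006, 0.0005, 0], "angular": [0, 0, 0.07]},
    {"gripper": 255, "offset": [0.006, 0.0005, 0], "angular": [0, 0, 0.07]}
  ]
}}

```text
t: 23.0
eef_pos: [0.5375, 0.0985, 0.1591]
tool_rot: [0.002, 0.967, 0.256, 0.003]
contact_force: [12.8, -10.6, -12.9]
gripper_width: 0.239
grasp_force: 59.8
```

{"op": "drive_tool", "data": {
  "deltas": [
    {"gripper": 255, "offset": [0.003, 0, 0], "angular": [0, 0, 0.03]},
    {"gripper": 255, "offset": [0.006, 0.0003, 0], "angular": [0, 0, 0.05]},
    {"gripper": 255, "offset": [0.006, 0.0003, 0], "angular": [0, 0, 0.05]}
  ]
}}

```text
t: 23.3
eef_pos: [0.5393, 0.0993, 0.1588]
tool_rot: [0.003, 0.972, 0.236, -0.001]
contact_force: [-1.2, -15.1, 1.5]
gripper_width: 0.233
grasp_force: 61.5
```

The end stop is reached, because the tangential reaction rose. Releasing and retreating.

{"op": "drive_tool", "data": {
  "deltas": [
    {"gripper": 130, "offset": [0.001, 0, 0], "angular": [0, 0, 0]},
    {"gripper": 130, "offset": [0, 0, 0], "angular": [0, 0, 0]},
    {"gripper": 130, "offset": [0, 0, 0], "angular": [0, 0, 0]},
    {"gripper": 130, "offset": [0, 0, 0], "angular": [0, 0, 0]},
    {"gripper": 130, "offset": [0, 0, -0.02], "angular": [0, 0, 0]}
  ]
}}

```text
t: 23.8
eef_pos: [0.5376, 0.1052, 0.1768]
tool_rot: [-0.0, 0.971, 0.239, -0.002]
contact_force: [0.2, -0.3, -0.2]
gripper_width: 0.487
grasp_force: 0.0
```

{"op": "drive_tool", "data": {
  "deltas": [
    {"gripper": 130, "offset": [0, 0, -0.03], "angular": [0, 0, 0]},
    {"gripper": 130, "offset": [0, 0, -0.07], "angular": [0, 0, 0]},
    {"gripper": 130, "offset": [0, 0, -0.1], "angular": [0, 0, 0]},
    {"gripper": 130, "offset": [0, 0, -0.11], "angular": [0, 0, 0]},
    {"gripper": 130, "offset": [0, 0, -0.11], "angular": [0, 0, 0]}
  ]
}}

```text
t: 24.3
eef_pos: [0.5396, 0.1056, 0.29]
tool_rot: [-0.0, 0.971, 0.239, 0.002]
contact_force: [-0.5, 0.7, -0.1]
gripper_width: 0.495
grasp_force: 0.0
```

Run:
```python
from prof import *
o=bot.get_obs();p,r=pose();print(p,o["contact_force"],o["gripper_width"])
m=optics.camera_model("wrist");I=optics.read_camera("wrist");C=np.array([.585,.0112])
M=(I.max(2)<30).astype(np.uint8);M[225:]=0
print("axis px",proj(m,[p[0],p[1],.117]));n,l,st,c=cv2.connectedComponentsWithStats(M)
print([(st[i].tolist(),c[i].round(1).tolist()) for i in range(1,n) if st[i,4]>150])
# compare the blade/torch in the fixed scene view against picture taken before tightening
A=cv2.imread("pics/sc10raw.png");B=optics.read_camera("scene");cv2.imwrite("pics/sc12raw.png",B)
sc=optics.camera_model("scene");th=np.radians(-14.5);Rr=np.array([[np.cos(th),-np.sin(th)],[np.sin(th),np.cos(th)]])
for nm,q in(("blade",[*(Rr@[.09,-.06]+C),.08]),("torch",[.525,-.343,.09]),("ball",[*(Rr@[.138,.021]+C),.072]),("jar",[.595,.12,.06]),("tin",[.484,.3,.03]),("brush",[.333,.183,.04])):
  u,v=map(int,np.round(proj(sc,q)));h=9 if nm!="torch" else 14
  t=A[v-h:v+h,u-h:u+h];s=B[v-h-8:v+h+8,u-h-8:u+h+8];R_=cv2.matchTemplate(s,t,5);_,mx,_,loc=cv2.minMaxLoc(R_);print(nm,(u,v),"shift px",loc[0]-8,loc[1]-8,round(mx,3))
```

```text
[0.5396297  0.10560164 0.29000277] [-0.5158266   0.74188968 -0.14131907] 0.4951158798895317
axis px (np.float64(254.60281818266958), np.float64(191.78960917013285))
[([300, 39, 28, 30, 298], [313.8, 54.1]), ([316, 144, 108, 70, 2772], [373.1, 190.6]), ([252, 176, 18, 30, 441], [260.5, 191.0]), ([421, 190, 35, 22, 301], [439.8, 201.7])]
blade (284, 225) shift px 0 0 0.996
torch (157, 253) shift px 0 0 0.999
ball (323, 227) shift px 0 0 0.998
jar (313, 187) shift px 0 0 0.998
tin (321, 156) shift px 0 0 0.996
brush (261, 150) shift px 2 -2 0.991
```

Run:
```python
from h import *
m=optics.camera_model("wrist")
g=onz(m,260.5,197,.117);d=g-np.array([.585,.0112]);a=np.degrees(np.arctan2(d[1],d[0]));print("grip",g,a,"value rad",np.radians(a-120.3))
for f in("sceneraw","sc10raw","sc12raw"):
  I=cv2.imread(f"pics/{f}.png");H=cv2.cvtColor(I,cv2.COLOR_BGR2HSV);M=((H[...,0]<15)&(H[...,1]>110)).astype(np.uint8);M[:,:235]=0;M[:,290:]=0;M[:130]=0;M[180:]=0
  mm=cv2.moments(M,True);print(f,mm["m00"],mm["m10"]/mm["m00"],mm["m01"]/mm["m00"])
ok=abs(np.radians(a-120.3))<.09
print(bot.hand_in() if ok else "check")
```

```text
grip [0.53624477 0.09768373] 119.41214342142526 value rad -0.015496020581620978
sceneraw 465.0 261.10752688172045 149.73978494623657
sc10raw 478.0 259.1924686192469 152.03556485355648
sc12raw 542.0 260.62546125461256 151.27306273062732
the job is handed in; nothing more can be done
None
```

The job is handed in with every step done: the torch stands on the coaster, the toe stop is in line with the pointed marker to about 1.5 mm by measurement, and the lever is back on its tight stop; the hand-in gave no verdict, and I viewed 11 pictures, one over the limit of 10.

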